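Click the stop block onto the strip gauge and zero it

TASK

Slide the stop block onto the strip gauge's square rail, its raised stop face towards the rail's free end, until the hidden sprung ball clicks into the slot in the middle of the block, and let go of it there. Then zero the gauge by pressing the long bar on top of its housing down nearly all the way at its middle, so that both ends go down together, holding it down for about half a second and letting it come up again. Do not push the copper strip, hammer, wrench or small jar out of place.

Things in the scene. Friction and masses are not known exactly. Their poses are not given: they have to be found in the camera images.
- block_mid (a point): Centre of the loose stop block and of its bore, 20 above its underside: a bare aluminium sleeve 100 long (own x) x 40 wide (y) x 40 high (z), 0.24 to 0.42 kg, lying with its bore level. A 21 mm square bore, central, runs right through along x. A slot 13 long in x crosses the bore's floor (-z side) exactly at mid-length: the detent ball drops into it.
- block_face (a point): Middle of the stop block's +x end, 50 mm along its +x from block_mid. At this end a raised stop face, 8 thick and 40 wide, stands 14 above the block's top (54 high in all).
- block: The stop block again; origin under the centre of its underside, 20 mm below block_mid. It must go on with its plain -x end first and its +x along the rail's +x. Hanging loose on the rail, it sits 1.5 mm below the rail's axis.
- gauge: Fixed strip gauge; origin under its centre on the bench. Grey housing 70 (x) x 180 (y) x 140 high on a foot plate 100 x 210 x 12; +x points along the rail to its free end, z up, y along the bar switch. Its level, oiled 18 mm square steel rail starts 35 mm from the origin at 120 mm height.
- rail_root (a point): Where the rail leaves the housing, on the rail's axis; axes as the gauge. A 20 mm sprung ball sticks 6.5 mm out of the rail's underside 60 to 105 mm from here, at a place that differs every time and is not reported. Clicked, block_mid is level with the ball along the rail. The block can run up to the housing, past the click.
- rail_tip (a point): Free end of the rail, on its axis, 175 mm from rail_root; same axes. The last 25 mm taper from 18 to 8 mm square. To slide the block along: about 6 to 14 N as its end rides up the ball (from block_mid about 57 mm short of it), 1 to 10 N over it (more if held high), a drop of 5 N or more at the click, then 7 N or so to leave the slot. Let go within 4 mm of the click, the ball draws the block in.
- bar_mid (a point): Middle of the top face of the long aluminium bar switch on the housing, 162 mm above the bench when up; bar 160 long (y) x 22 wide x 10 thick, same axes as the gauge.
- zero_bar (a joint): Travel of the bar's middle downwards, m: 0 up, 0.008 fully down, 2.5 N to start and 6.5 N at the bottom. It springs up when released.
- zero_bar_tilt (a joint): Rocking of the bar about its middle, rad: 0 level, up to 0.1 either way; pressed off its middle it rocks.
- hammer: Bystander: hammer lying flat. Leave it alone.
- copper_strip: Bystander: copper strip 100 x 45 x 5 mm, lying flat; origin under its centre. Leave it alone.
- wrench: Bystander: steel wrench lying flat. Leave it alone.
- flux_jar: Bystander: small jar, 54 mm wide, 60 mm high; origin under its centre. Leave it alone.
There are look-alikes about, which are no part of the job. Several things look just like the block: the one meant starts nearest to the robot's base.

How it is judged:
By the outcome, as a careful person would: the job done as asked, in the order asked, and still so for the second after the job is handed in, with the robot touching nothing.
It also fails if it takes over 72 s, if anything falls off the work surface, if the arm or the gripper's body presses on something with over 40 N, if the wrist force passes 120 N, or if a joint passes its speed limit or range.

ROBOT

A 6-joint arm with a two-finger parallel gripper is mounted at the origin on the work surface. World frame = base frame: x ahead of the robot, y to its left, z up, the work surface at z = 0. Lengths are in m, angles in rad, forces in N, time in s.
With the tool pointing down it reaches from about 0.325 to 1 m from the base axis. Payload 5.1 kg.
Tool frame: the origin (TCP) lies midway between the tips of the shut fingers; the grasp point (between the pads) lies env.hold_point_z behind it (env.hold_point_z is the distance from the TCP to the grasp point, in m); z points along the fingers, y is the line along which they close (so a half turn about z gives the same grasp; the last joint's range is limited). The gripper opens to 85 mm and grips with 20 to 120 N. Pads are 22 mm wide; open, the fingers measure 114 mm over their backs; the gripper's body (76 mm by 85 mm) begins 54 mm behind the grasp point. The pads swing forward as they close: fully open they stand 13 mm farther back than shut.
Start: joints at [-1.379, 0.124, 1.65, -0, 1.367, -0.083], TCP at [0.176, -0.626, 0.231] pointing down, gripper open.
Joint ranges: [-2.61, 2.61], [-1.02, 2.33], [0.03, 2.71], [-1.35, 4.49], [0.32, 2.68], [-2.91, 2.91]. Speed limits (rad/s): [2.57, 2.57, 3.14, 3.14, 3.14, 3.14].

INTERFACE

Orientations are given as a unit quaternion [x, y, z, w].
In Python, from bench import env gives the robot as it stands.
- The arm moves only by the tool step_arm, never from a script. Its argument "series" is a list of rows, each a list of 7 numbers: the turn, a rotation vector about the tool's x, y, z in degrees, then the shift along the tool's x, y, z in cm, then the finger opening in cm, from 0 to 8.54. A call has 1 to 20 rows; each row shifts and turns the commanded pose from where the row before left it, along the tool's axes as they then stand; what a row does not reach is not made up. A row lasts 1/10 s, in which the tool goes at most 50 mm and 8.59 degrees, less where a joint would pass 70% of its speed; a pose out of reach is approached as far as the arm can. A call with a gripper value outside its range is refused whole. The fingers move at their own pace and stop on an object; "squeeze" is the grip in N (left out, the last holds). Time passes only in rows, so rows that do not move let the fingers close. It gives the time, the measured TCP pose, the force, the opening and the grip force at its end, in the units of the state.
- env.observe(): the state, without advancing time (a new reading comes with each control period).
- env.camera(name): name is "side" or "top" or "wrist"; returns (picture, depth): 384x512x3 uint8, red, green, blue; 384x512 float32, m along the optical axis (not along the pixel's ray), 0 where there is no reading.
- env.camera_model(name): a dict with "fx", "fy", "cx", "cy" (pixels), "k1" (the pictures are not rectified: a ray, as slopes to the right and down, at radius r is drawn at 1 + k1 r^2 times it, then the intrinsics apply), "xyz" and "rotation" of the camera in the world; the wrist camera has in their place "tool_from_camera" (4x4, takes a point from camera to tool coordinates, whose origin is the TCP and whose axes are the flange's). Camera axes: x right, y down, z forward; pixel columns grow to the right and rows downward; lengths in m; the calibration is good to about 2 mm. A picture is of the moment at which its call begins: read the wrist's pose just before it. camera_model takes no time and is no camera call.
- env.hand_in(): hands the job in; it is judged then, once.
The state is a dict: "time_s": time; "qpos": joint angles; "qvel": joint speeds; "tau": joint torques, N m; "tool_pos": TCP position; "eef_rot": TCP orientation; "contact_force": force on the tool from outside, world axes, zero at the start; "torque": the same for the moment, N m; "opening": finger opening in m; "grasp_force": force on a finger pad.
Only numpy, scipy, OpenCV 4.12 (cv2) and the standard library are available. Lean on these libraries where they do the work, as an engineer would, in place of code of your own. Each camera call takes 0.05 s, during which the arm holds its last target. There are 200 camera calls.

## Working session

There is one attempt and no reset: what is moved stays moved. The work goes in short steps, Python scripts to look and compute and a tool call to move; the robot and the scene stay as the last step left them, time stands still between calls to the robot, and variables do not carry over. Pictures are saved under pics/ and viewed, at most 10 in all, crops included, and the job is handed in when it is done.

Besides the shell and the picture viewer there is one more tool, called after ">>>" by a JSON object that holds its "api" and its "payload". step_arm: Moves the arm, as the interface text tells. Its arguments: {"type":"object","properties":{"series":{"type":"array"},"squeeze":{"type":"number"}},"required":["series"]}

```bash
ls; mkdir -p pics; cat > h.py <<'E'
import numpy as np, cv2
from scipy.spatial.transform import Rotation as R
from bench import env
def cloud(name):
    s=env.observe(); m=env.camera_model(name); p,d=env.camera(name)
    v,u=np.mgrid[0:384,0:512]
    K=np.array([[m['fx'],0,m['cx']],[0,m['fy'],m['cy']],[0,0,1.]])
    # ray*(1+k1 r^2): same as OpenCV radial model
    n=cv2.undistortPoints(np.stack([u,v],-1).reshape(-1,1,2).astype(float),K,np.array([m['k1'],0,0,0.])).reshape(384,512,2)
    c=np.dstack([n*d[...,None],d])
    if 'xyz' in m:
        r=np.array(m['rotation']); r=r if r.shape==(3,3) else R.from_quat(r).as_matrix(); w=c@r.T+np.array(m['xyz'])
    else:
        T=np.array(m['tool_from_camera']); w=c@T[:3,:3].T+T[:3,3]
        w=w@R.from_quat(s['eef_rot']).as_matrix().T+np.array(s['tool_pos'])
    w[d==0]=np.nan
    return p,w
def save(n,p): cv2.imwrite('pics/'+n+'.png',p[...,::-1])
E
python3 - <<'E'
from h import *
for n in ('top','side'):
    p,w=cloud(n); save(n+'0',p); np.save(n+'0.npy',w)
print(env.observe(),env.hold_point_z)
for n in('top','side','wrist'):print(env.camera_model(n))
a=cv2.imread('pics/top0.png');b=cv2.imread('pics/side0.png')
cv2.imwrite('pics/a.png',cv2.resize(a,(800,600)))
cv2.imwrite('pics/b.png',cv2.resize(b,(800,600)))
E
```

```text
pics
{'time_s': 0.1, 'qpos': array([-1.37862180e+00,  1.24471272e-01,  1.65156529e+00, -1.80275398e-05,
        1.36751304e+00, -8.26029226e-02]), 'qvel': array([ 8.58270793e-05,  2.50456787e-04, -3.72973539e-03, -9.85256029e-04,
        1.80144901e-03,  2.57616693e-03]), 'tau': array([ 6.10834304e-04, -4.24929786e+01, -3.66653073e+01, -6.47509864e-05,
        3.91838825e-03,  1.25269054e-05]), 'tool_pos': array([ 0.17622306, -0.62506663,  0.23013917]), 'eef_rot': array([ 9.90576281e-01,  1.36958661e-01, -6.23928303e-05, -9.76522974e-04]), 'contact_force': array([-0.01769358,  0.9017204 , -0.07464689]), 'torque': array([-0.02512889, -0.03613619,  0.00099314]), 'grasp_force': 0.0, 'opening': 0.08523000342694079} 0.0187
{'fx': 472.61889974018464, 'fy': 472.61889974018464, 'cx': 261.8418757555466, 'cy': 186.8433848742662, 'k1': -0.0688059994543968, 'xyz': array([ 0.31070955, -0.03570929,  1.58949105]), 'rotation': array([ 0.70582774, -0.70406696,  0.05674948, -0.05363225])}
{'fx': 484.0591798022724, 'fy': 484.0591798022724, 'cx': 253.1708432289771, 'cy': 197.420313333321, 'k1': -0.13354392492644734, 'xyz': array([-0.16180239, -1.23462906,  0.89729312]), 'rotation': array([ 0.83019408, -0.23310934,  0.12362804, -0.49107426])}
{'fx': 336.2615237727514, 'fy': 336.2615237727514, 'cx': 251.98542637398884, 'cy': 190.85842377553624, 'k1': -0.041896250970461534, 'tool_from_camera': array([[ 1.43277325e-04, -9.46784533e-01, -3.21868030e-01,
         8.36264666e-02],
       [ 9.99999976e-01,  8.30773066e-05,  2.00768659e-04,
         2.08343773e-04],
       [-1.63344732e-04, -3.21868051e-01,  9.46784522e-01,
        -1.43656685e-01],
       [ 0.00000000e+00,  0.00000000e+00,  0.00000000e+00,
         1.00000000e+00]])}
```

View pics/a.png

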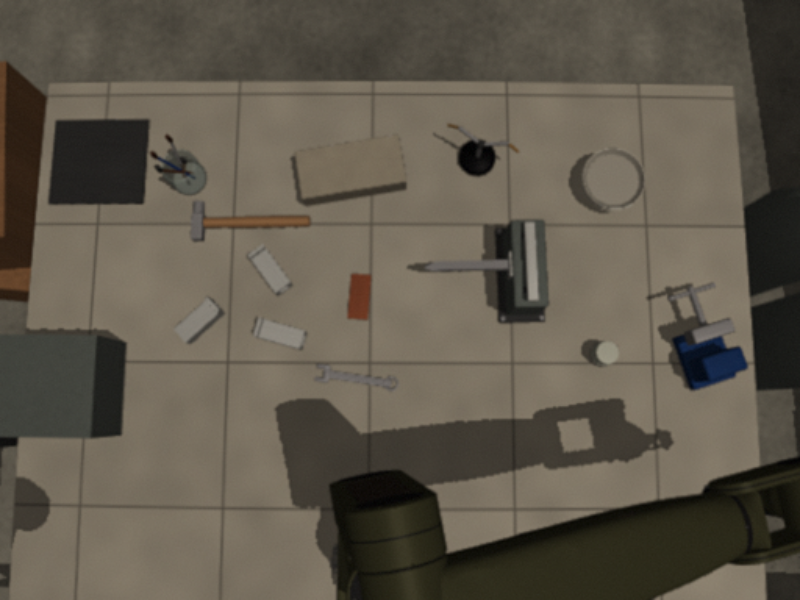

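View pics/b.png

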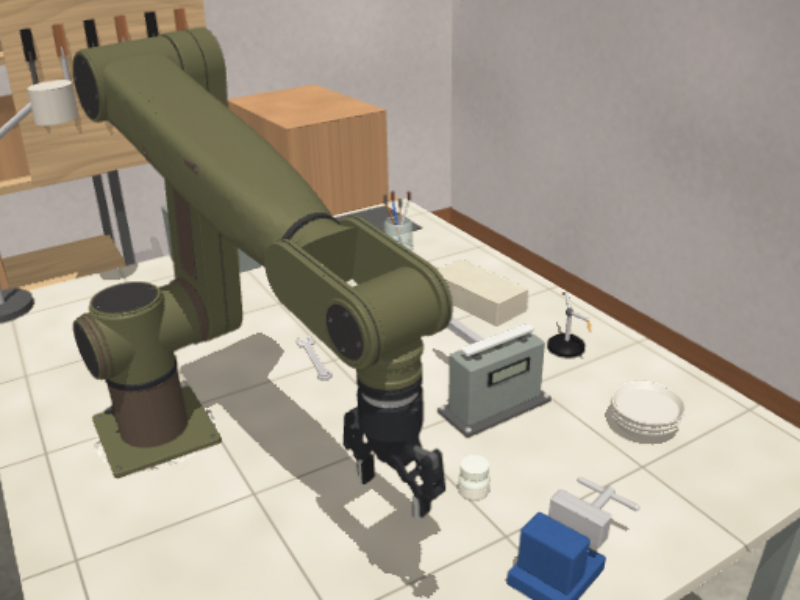

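The top view shows the gauge at about (530,270) with its rail pointing image-left to (410,267). There are three block look-alikes at (268,270), (198,320) and (279,333). The side view shows the gauge and the jar. Next I locate these numerically.

```bash
python3 - <<'E'
from h import *
w=np.load('top0.npy'); s=.64
for n,(u,v) in dict(b1=(268,270),b2=(198,320),b3=(279,333),tip=(412,267),rail=(460,266),bar=(530,262),jar=(606,352),strip=(360,296),wr=(358,378)).items():
    print(n,w[int(v*s),int(u*s)].round(4))
def reg(box,zl,zh):
    u0,v0,u1,v1=[int(a*s) for a in box]; q=w[v0:v1,u0:u1].reshape(-1,3); return q[(q[:,2]>zl)&(q[:,2]<zh)]
for n,box in dict(b1=(235,235,305,305),b2=(165,285,230,350),b3=(245,308,315,360)).items():
    q=reg(box,.02,.07); print(n,len(q)); 
    r=cv2.minAreaRect((q[q[:,2]>.034][:,:2]*1000).astype(np.float32)); print(' top rect',r)
    h=q[q[:,2]>.047]; print(' raised',h.mean(0).round(4),len(h), 'dist',np.hypot(*np.array(r[0])))
q=reg((500,205,560,310),.15,.175); print('bar',len(q),cv2.minAreaRect((q[:,:2]*1000).astype(np.float32)),q[:,2].mean())
q=reg((400,245,505,285),.10,.14); print('rail',len(q),cv2.minAreaRect((q[:,:2]*1000).astype(np.float32)),q[:,2].mean(), q.min(0),q.max(0))
E
python3 - <<'E'
import cv2
a=cv2.imread('pics/top0.png')[140:240,100:240]
cv2.imwrite('pics/c.png',cv2.resize(a,(784,560),interpolation=cv2.INTER_CUBIC))
E
```

```text
b1 [0.6032 0.2604 0.045 ]
b2 [0.4962 0.4084 0.0381]
b3 [0.4666 0.2335 0.0416]
tip [ 0.6203 -0.0463 -0.0038]
rail [ 0.5952 -0.1432  0.1271]
bar [ 0.5983 -0.2798  0.162 ]
jar [ 0.4268 -0.449   0.0639]
strip [ 5.534e-01  6.590e-02 -2.000e-04]
wr [0.3772 0.067  0.0015]
b1 375
 top rect ((605.21826171875, 256.1658935546875), (102.13021087646484, 40.207611083984375), 36.937557220458984)
 raised [0.6282 0.2731 0.0526] 53 dist 657.1986833055411
b2 426
 top rect ((495.0164489746094, 408.14947509765625), (44.027896881103516, 102.12415313720703), 43.138858795166016)
 raised [0.5177 0.3845 0.0523] 49 dist 641.5818566464644
b3 383
 top rect ((467.91900634765625, 231.98797607421875), (98.87152099609375, 40.014503479003906), 74.27314758300781)
 raised [0.4768 0.2633 0.0521] 46 dist 522.2706363030476
bar 378 ((601.9757080078125, -279.80963134765625), (158.35293579101562, 28.329336166381836), 1.3892401456832886) 0.16165985309105524
rail 325 ((598.04931640625, -153.1482391357422), (19.62386131286621, 158.7796630859375), 1.396816372871399) 0.12758454667227329 [ 0.58731106 -0.23273981  0.11111045] [ 0.60862104 -0.07387786  0.13836532]
```

View pics/c.png

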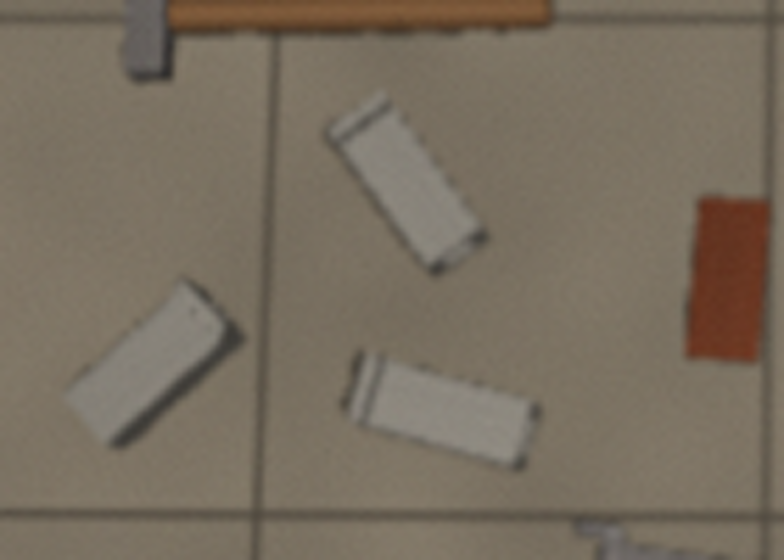

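>>> {"api": "step_arm", "payload": {"series": [[0,0,-8.4,0,0,-1.5,7],[0,0,-8.4,0,0,-1.5,7],[0,0,-8.4,0,0,-1.5,7],[0,0,-8.4,0,0,-1.5,7],[0,0,-8.4,0,0,-1.5,7],[0,0,-8.4,0,0,-1.5,7],[0,0,-8.4,0,0,-1.5,7],[0,0,0,4.5,2.15,0,7],[0,0,0,4.5,2.15,0,7],[0,0,0,4.5,2.15,0,7],[0,0,0,4.5,2.15,0,7],[0,0,0,4.5,2.15,0,7],[0,0,0,4.5,2.15,0,7],[0,0,0,4.5,2.15,0,7],[0,0,0,4.5,2.15,0,7],[0,0,0,4.5,2.15,0,7],[0,0,0,4.5,2.15,0,7],[0,0,0,4.5,2.15,0,7],[0,0,0,4.5,2.15,0,7],[0,0,0,4.5,2.15,0,7]]}}

```text
time_s: 2.1
tool_pos: [0.6025, -0.1343, 0.3358]
eef_rot: [0.796, 0.606, -0.0, -0.0]
contact_force: [-0.7, -1.1, 0.7]
opening: 0.0699
grasp_force: 0.0
```

>>> {"api": "step_arm", "payload": {"series": [[0,0,0,0,0,0,7],[0,0,0,0,0,0,7]]}}

```text
time_s: 2.3
tool_pos: [0.6018, -0.1352, 0.3353]
eef_rot: [0.795, 0.607, -0.001, -0.001]
contact_force: [-0.8, -0.4, -0.6]
opening: 0.0703
grasp_force: 0.0
```

```bash
python3 - <<'E'
from h import *
s=env.observe();print(s['time_s'],s['tool_pos'],R.from_quat(s['eef_rot']).as_matrix().round(3).tolist())
p,w=cloud('wrist'); np.save('w1.npy',w); save('w1',cv2.resize(p,(800,600)))
E
```

```text
2.3 [ 0.6018319  -0.13517206  0.33531337] [[0.264, 0.964, -0.002], [0.964, -0.264, 0.0], [-0.0, -0.002, -1.0]]
```

View pics/w1.png

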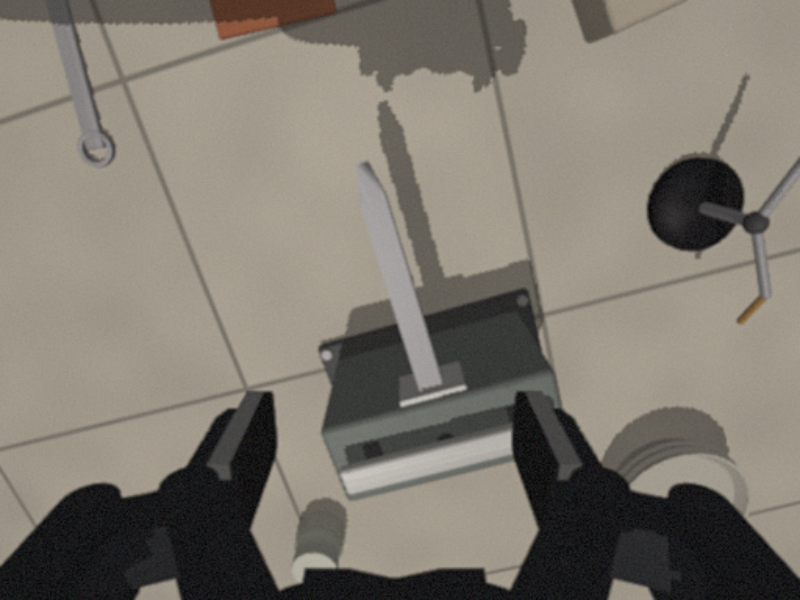

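The wrist view shows the rail from its tip (365,165) to its root (430,387), and the bar near (430,465). Now I fit the rail and bar.

```bash
python3 - <<'E'
from h import *
w=np.load('w1.npy'); s=.64
def fit(box,zl,zh,n):
    u0,v0,u1,v1=[int(a*s) for a in box]; q=w[v0:v1,u0:u1].reshape(-1,3); q=q[(q[:,2]>zl)&(q[:,2]<zh)]
    r=cv2.minAreaRect((q[:,:2]*1000).astype(np.float32)); print(n,len(q),r,np.median(q[:,2]),q.min(0),q.max(0)); return q
fit((345,140,440,385),.10,.14,'rail all')
q=fit((370,210,430,375),.12,.14,'rail top')
# centreline: per y-bin midpoint
c=[]
for y in np.arange(-.225,-.09,.01):
    k=q[(q[:,1]>y)&(q[:,1]<y+.01)]
    if len(k)>10: c.append([y+.005,(np.percentile(k[:,0],3)+np.percentile(k[:,0],97))/2])
c=np.array(c); f=np.polyfit(c[:,0],c[:,1],1); print('x=a*y+b',f,'yaw',90-np.degrees(np.arctan(f[0])))
q=fit((330,420,515,500),.157,.17,'bar')
u0=[0]
t=w[int(150*s):int(240*s),int(345*s):int(410*s)].reshape(-1,3);t=t[t[:,2]>.09];print('tip max y',np.percentile(t[:,1],99.5))
q=w[int(290*s):int(420*s),int(320*s):int(560*s)].reshape(-1,3);q=q[(q[:,2]>.13)&(q[:,2]<.145)];print('housing front edge y',np.percentile(q[:,1],[90,99]))
E
```

```text
rail all 2476 ((599.4384155273438, -163.78457641601562), (175.933349609375, 34.093910217285156), 84.11663055419922) 0.12980165290242007 [ 0.57346438 -0.24954052  0.10004289] [ 0.60904596 -0.07542803  0.13211513]
rail top 1762 ((598.3865966796875, -168.92689514160156), (18.094282150268555, 127.760986328125), 1.473123550415039) 0.12997148386570118 [ 0.588144   -0.23274092  0.12001469] [ 0.60834581 -0.10515794  0.13211513]
x=a*y+b [-0.01091285  0.59667219] yaw 90.62523528928725
bar 2077 ((586.1840209960938, -284.4406433105469), (128.32901000976562, 23.940004348754883), 1.3106070756912231) 0.16288644196887272 [ 0.52211036 -0.29755173  0.15700679] [ 0.6500937  -0.27192066  0.16543138]
tip max y -0.07564144792490102
housing front edge y [-0.20317514 -0.16750115]
```

>>> {"api": "step_arm", "payload": {"series": [[0,0,0,3.2,-2.25,1.0,7],[0,0,0,3.2,-2.25,1.0,7],[0,0,0,3.2,-2.25,1.0,7],[0,0,0,3.2,-2.25,1.0,7],[0,0,0,3.2,-2.25,1.0,7],[0,0,0,3.2,-2.25,1.0,7],[0,0,0,3.2,-2.25,1.0,7],[0,0,0,3.2,-2.25,1.0,7],[0,0,0,3.2,-2.25,1.0,7],[0,0,0,3.2,-2.25,1.0,7],[0,0,0,0,0,0,7],[0,0,0,0,0,0,7]]}}

```text
time_s: 3.55
tool_pos: [0.4698, 0.2313, 0.2362]
eef_rot: [0.796, 0.606, -0.0, 0.0]
contact_force: [0.6, 0.7, -0.2]
opening: 0.0704
grasp_force: 0.0
```

```bash
python3 - <<'E'
from h import *
s=env.observe();print(s['time_s'],s['tool_pos'],R.from_quat(s['eef_rot']).as_matrix().round(3).tolist())
p,w=cloud('wrist'); np.save('w2.npy',w); save('w2',cv2.resize(p,(800,600)))
k=(w[...,2]>.033)&(w[...,2]<.06)&(np.hypot(w[...,0]-.468,w[...,1]-.232)<.07)
k[300:]=0
q=w[k]; r=cv2.minAreaRect((q[:,:2]*1000).astype(np.float32)); print(len(q),r)
h=q[q[:,2]>.05]; print(h.mean(0),np.median(q[:,2]),np.median(h[:,2]), cv2.minAreaRect((h[:,:2]*1000).astype(np.float32)))
t=q[q[:,2]<.045];print('plain top',cv2.minAreaRect((t[:,:2]*1000).astype(np.float32)))
E
```

```text
3.55 [0.46981782 0.23128926 0.23615988] [[0.267, 0.964, -0.0], [0.964, -0.267, -0.001], [-0.001, 0.0, -1.0]]
3621 ((467.2979736328125, 229.3583526611328), (99.8421859741211, 40.067691802978516), 74.61011505126953)
[0.47986524 0.27422883 0.05462821] 0.041070393447191406 0.054832184077070675 ((479.9288635253906, 273.749267578125), (7.492465019226074, 39.1373405456543), 74.73377990722656)
plain top ((467.29400634765625, 229.34388732910156), (99.81217956542969, 40.067691802978516), 74.61011505126953)
```

View pics/w2.png

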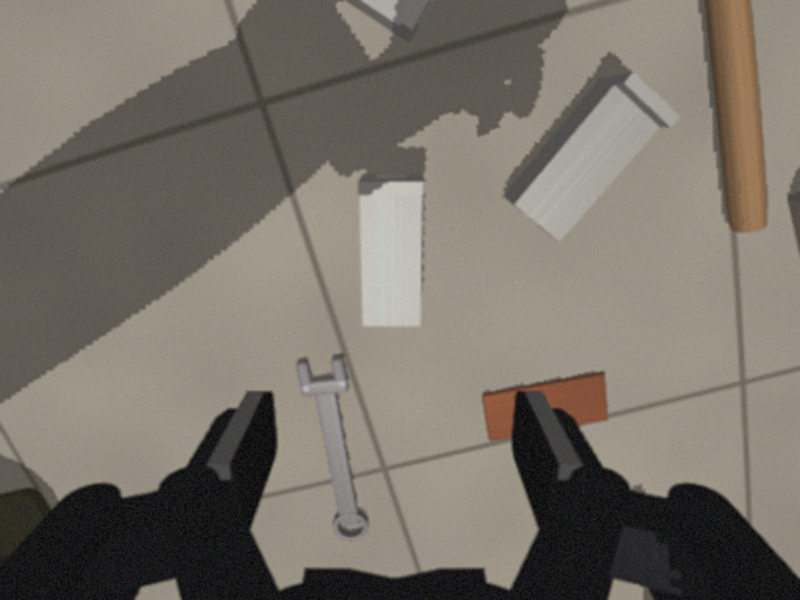

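The block centre is at (0.467, 0.229) with yaw 74.6°, and its raised face is at the far end. The view is clear, so I go down and grasp.

>>> {"api": "step_arm", "payload": {"series": [[0,0,0,-0.25,-0.2,4,7],[0,0,0,0,0,5,7],[0,0,0,0,0,5,7],[0,0,0,0,0,4,7],[0,0,0,0,0,2.5,7],[0,0,0,0,0,1.7,7],[0,0,0,0,0,1.0,7],[0,0,0,0,0,0,7],[0,0,0,0,0,0,7]], "squeeze": 60}}

```text
time_s: 4.5
tool_pos: [0.4687, 0.2298, 0.0054]
eef_rot: [0.796, 0.605, 0.001, 0.0]
contact_force: [-0.2, 0.7, 0.1]
opening: 0.0699
grasp_force: 0.0
```

>>> {"api": "step_arm", "payload": {"series": [[0,0,0,0,0,0,5],[0,0,0,0,0,0,3],[0,0,0,0,0,0,3],[0,0,0,0,0,0,3],[0,0,0,0,0,0,3],[0,0,0,0,0,0,3]]}}

```text
time_s: 5.1
tool_pos: [0.4687, 0.2307, 0.0058]
eef_rot: [0.796, 0.606, 0.001, 0.0]
contact_force: [0.1, -1.1, 6.4]
opening: 0.0396
grasp_force: 62.2
```

>>> {"api": "step_arm", "payload": {"series": [[0,0,0,0,0,-2,3],[0,0,0,0,0,-4,3],[0,0,0,0,0,-4,3],[0,0,-5.57,0,0,0,3],[0,0,-5.57,0,0,0,3],[0,0,-5.56,0,0,0,3],[0,0,0,-3.7,2.05,0,3],[0,0,0,-3.7,2.05,0,3],[0,0,0,-3.7,2.05,0,3],[0,0,0,-3.7,2.05,0,3],[0,0,0,-3.7,2.05,0,3],[0,0,0,-3.7,2.05,0,3],[0,0,0,0,0,0,3],[0,0,0,0,0,0,3]]}}

```text
time_s: 6.5
tool_pos: [0.5946, 0.0104, 0.1032]
eef_rot: [0.7, 0.714, -0.001, -0.001]
contact_force: [0.2, 0.1, -3.2]
opening: 0.0394
grasp_force: 61.5
```

```bash
python3 - <<'E'
from h import *
s=env.observe();print(s['time_s'],s['tool_pos'],s['contact_force'],s['opening'],R.from_quat(s['eef_rot']).as_matrix().round(4).tolist())
p,w=cloud('wrist'); np.save('w3.npy',w); save('w3',cv2.resize(p,(800,600)))
E
```

```text
6.5 [0.594593   0.01040702 0.10319289] [ 0.20020093  0.05962904 -3.15996414] 0.039449162923514906 [[-0.0199, 0.9998, -0.0023], [0.9998, 0.0199, 0.0005], [0.0006, -0.0023, -1.0]]
```

View pics/w3.png

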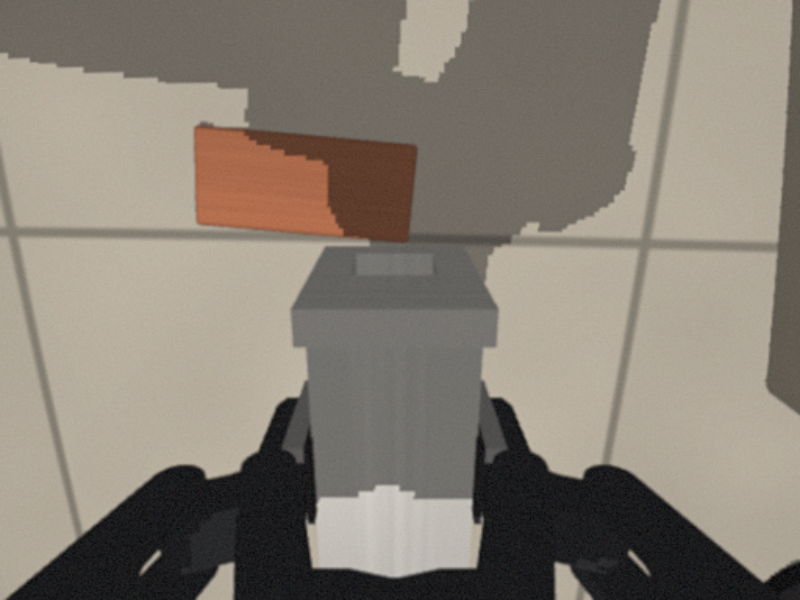

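The block is held straight; its stop face edge is at about (395,325) and the bore is visible at (395,265). The rail is out of the wrist view. I measure the held block in wrist coordinates, and use the top camera for block against rail.

```bash
python3 - <<'E'
from h import *
w=np.load('w3.npy'); s=.64
def b(u0,v0,u1,v1): return w[int(v0*s):int(v1*s),int(u0*s):int(u1*s)].reshape(-1,3)
q=b(290,300,500,570); 
f=q[(q[:,2]>.147)&(q[:,2]<.165)]; print('face',np.median(f,0),cv2.minAreaRect((f[:,:2]*1000).astype(np.float32)))
t=b(330,360,460,560); t=t[(t[:,2]>.125)&(t[:,2]<.148)]
A=np.c_[t[:,:2]-[.594,.0104],np.ones(len(t))]; print('top plane',np.linalg.lstsq(A,t[:,2],rcond=None)[0],len(t))
q=b(300,350,490,570); q=q[(q[:,2]>.13)&(q[:,2]<.148)]; q=q[np.abs(q[:,0]-.5946)<.024]
for y in np.arange(-.03,.045,.015):
    k=q[(q[:,1]>y)&(q[:,1]<y+.015)]; print(y,len(k),k[:,0].min() if len(k) else 0,k[:,0].max() if len(k) else 0)
p,w=cloud('top'); 
m=np.isfinite(w[...,2])&(abs(w[...,0]-.598)<.016)&(w[...,2]>.11)&(w[...,2]<.135)&(w[...,1]>-.235)&(w[...,1]<-.06)
q=w[m]; print('top-cam rail',np.median(q[q[:,1]<-.12],0), q[:,1].max())
E
```

```text
face [0.59459434 0.05554201 0.15225399] ((594.6410522460938, 34.76025390625), (46.76502227783203, 50.472537994384766), 2.3761777877807617)
top plane [-0.00454951 -0.0014155   0.13840933] 10587
-0.03 820 0.5760881749859484 0.616038588377424
-0.015 2917 0.5741703343480592 0.6165483399510344
0.0 3701 0.5740500991644925 0.6172164859467769
0.015 4200 0.571333833556948 0.6184715795578586
0.03 3902 0.5748794154263233 0.6149088584189666
top-cam rail [ 0.59775252 -0.18081596  0.12874937] -0.07382640340944249
```

>>> {"api": "step_arm", "payload": {"series": [[0,0,0,-1.5,0,-0.13,3],[0,0,0,-1.5,0,0,3],[0,0,0,-0.5,0,0,3],[0,0,0,-0.5,0,0,3],[0,0,0,-0.5,0,0,3],[0,0,0,-0.5,0,0,3],[0,0,0,0,0,0,3]]}}

```text
time_s: 7.3
tool_pos: [0.5963, -0.0395, 0.1056]
eef_rot: [0.7, 0.715, -0.0, 0.0]
contact_force: [-0.1, -0.1, -2.5]
opening: 0.0395
grasp_force: 61.5
```

>>> {"api": "step_arm", "payload": {"series": [[0,0,0,-0.3,0,0,3],[0,0,0,-0.3,0,0,3],[0,0,0,-0.3,0,0,3],[0,0,0,-0.3,0,0,3],[0,0,0,0,0,0,3]]}}

```text
time_s: 7.8
tool_pos: [0.5966, -0.0514, 0.1056]
eef_rot: [0.7, 0.715, -0.0, 0.0]
contact_force: [0.6, 0.1, -1.8]
opening: 0.0391
grasp_force: 61.5
```

>>> {"api": "step_arm", "payload": {"series": [[0,0,0,-0.4,0,0,3],[0,0,0,-0.4,0,0,3],[0,0,0,-0.4,0,0,3],[0,0,0,-0.4,0,0,3],[0,0,0,-0.4,0,0,3],[0,0,0,0,0,0,3]]}}

```text
time_s: 8.4
tool_pos: [0.5971, -0.0716, 0.1057]
eef_rot: [0.7, 0.715, -0.0, 0.0]
contact_force: [0.3, 0.5, -3.4]
opening: 0.0389
grasp_force: 61.5
```

>>> {"api": "step_arm", "payload": {"series": [[0,0,0,-0.4,0,0,3],[0,0,0,-0.4,0,0,3],[0,0,0,-0.4,0,0,3],[0,0,0,0,0,0,3]]}}

```text
time_s: 8.8
tool_pos: [0.5973, -0.0835, 0.1057]
eef_rot: [0.7, 0.715, -0.0, 0.0]
contact_force: [-0.3, -0.4, -3.3]
opening: 0.0387
grasp_force: 61.5
```

>>> {"api": "step_arm", "payload": {"series": [[0,0,0,-0.3,0,0,3],[0,0,0,-0.3,0,0,3]]}}

```text
time_s: 9.0
tool_pos: [0.5974, -0.0891, 0.1056]
eef_rot: [0.699, 0.715, -0.0, -0.0]
contact_force: [0.3, -0.3, -3.0]
opening: 0.0392
grasp_force: 61.5
```

>>> {"api": "step_arm", "payload": {"series": [[0,0,0,-0.3,0,0,3],[0,0,0,-0.3,0,0,3]]}}

```text
time_s: 9.2
tool_pos: [0.5976, -0.0952, 0.1056]
eef_rot: [0.699, 0.715, 0.0, 0.0]
contact_force: [0.2, -0.6, -2.8]
opening: 0.0392
grasp_force: 61.5
```

>>> {"api": "step_arm", "payload": {"series": [[0,0,0,-0.3,0,0,3],[0,0,0,-0.3,0,0,3]]}}

```text
time_s: 9.4
tool_pos: [0.5977, -0.1013, 0.1056]
eef_rot: [0.699, 0.715, -0.0, -0.0]
contact_force: [0.6, 0.5, -2.3]
opening: 0.0395
grasp_force: 61.5
```

>>> {"api": "step_arm", "payload": {"series": [[0,0,0,-0.3,0,0,3],[0,0,0,-0.3,0,0,3]]}}

```text
time_s: 9.6
tool_pos: [0.5971, -0.1056, 0.1046]
eef_rot: [0.7, 0.715, 0.001, -0.002]
contact_force: [-0.7, 7.4, -3.3]
opening: 0.0389
grasp_force: 61.4
```

>>> {"api": "step_arm", "payload": {"series": [[0,0,0,-0.3,0,0,3],[0,0,0,-0.3,0,0,3]]}}

```text
time_s: 9.8
tool_pos: [0.5972, -0.1101, 0.1047]
eef_rot: [0.7, 0.715, 0.002, -0.003]
contact_force: [0.1, 9.5, -2.7]
opening: 0.0395
grasp_force: 61.6
```

>>> {"api": "step_arm", "payload": {"series": [[0,0,0,-0.4,0,0,3],[0,0,0,-0.4,0,0,3],[0,0,0,-0.4,0,0,3],[0,0,0,-0.4,0,0,3],[0,0,0,-0.4,0,0,3]]}}

```text
time_s: 10.3
tool_pos: [0.5976, -0.131, 0.1044]
eef_rot: [0.699, 0.715, 0.001, -0.002]
contact_force: [0.0, 8.0, -3.7]
opening: 0.0395
grasp_force: 61.3
```

>>> {"api": "step_arm", "payload": {"series": [[0,0,0,-0.4,0,0,3],[0,0,0,-0.4,0,0,3],[0,0,0,-0.4,0,0,3]]}}

```text
time_s: 10.6
tool_pos: [0.5978, -0.1431, 0.1044]
eef_rot: [0.699, 0.715, 0.001, -0.002]
contact_force: [-0.2, 6.7, -4.3]
opening: 0.0389
grasp_force: 61.3
```

>>> {"api": "step_arm", "payload": {"series": [[0,0,0,-0.4,0,0,3],[0,0,0,-0.4,0,0,3]]}}

```text
time_s: 10.8
tool_pos: [0.598, -0.1511, 0.1044]
eef_rot: [0.699, 0.715, 0.001, -0.002]
contact_force: [0.4, 6.7, -4.1]
opening: 0.0391
grasp_force: 61.3
```

>>> {"api": "step_arm", "payload": {"series": [[0,0,0,-0.2,0,0,3]]}}

```text
time_s: 10.9
tool_pos: [0.5981, -0.1534, 0.1044]
eef_rot: [0.699, 0.715, 0.0, -0.002]
contact_force: [-0.0, 4.9, -4.8]
opening: 0.0393
grasp_force: 61.3
```

>>> {"api": "step_arm", "payload": {"series": [[0,0,0,-0.2,0,0,3]]}}

```text
time_s: 11.0
tool_pos: [0.5981, -0.1564, 0.1044]
eef_rot: [0.699, 0.715, -0.0, -0.001]
contact_force: [-0.6, 1.1, -6.2]
opening: 0.0396
grasp_force: 61.1
```

>>> {"api": "step_arm", "payload": {"series": [[0,0,0,-0.15,0,0,3]]}}

```text
time_s: 11.1
tool_pos: [0.5982, -0.1588, 0.1044]
eef_rot: [0.699, 0.715, -0.001, -0.0]
contact_force: [-0.2, -3.0, -8.5]
opening: 0.0395
grasp_force: 61.2
```

>>> {"api": "step_arm", "payload": {"series": [[0,0,0,-0.15,0,0,3]]}}

```text
time_s: 11.2
tool_pos: [0.5982, -0.161, 0.1046]
eef_rot: [0.699, 0.715, -0.001, -0.0]
contact_force: [-0.6, -2.5, -7.1]
opening: 0.039
grasp_force: 61.2
```

>>> {"api": "step_arm", "payload": {"series": [[0,0,0,-0.1,0,0,3]]}}

```text
time_s: 11.3
tool_pos: [0.5983, -0.1613, 0.1048]
eef_rot: [0.7, 0.715, -0.0, -0.001]
contact_force: [-0.9, 0.2, -9.6]
opening: 0.0391
grasp_force: 61.2
```

>>> {"api": "step_arm", "payload": {"series": [[0,0,0,0,0,0,3],[0,0,0,0,0,0,3]]}}

```text
time_s: 11.5
tool_pos: [0.5984, -0.1612, 0.105]
eef_rot: [0.699, 0.715, -0.001, -0.0]
contact_force: [-1.1, -2.5, -8.8]
opening: 0.0391
grasp_force: 61.3
```

>>> {"api": "step_arm", "payload": {"series": [[0,0,0,-0.1,0,0,3],[0,0,0,0,0,0,3]]}}

```text
time_s: 11.7
tool_pos: [0.5985, -0.1614, 0.1051]
eef_rot: [0.699, 0.715, 0.0, -0.001]
contact_force: [-2.1, -0.4, -8.8]
opening: 0.0393
grasp_force: 61.3
```

>>> {"api": "step_arm", "payload": {"series": [[0,0,0,-0.1,0,0,3],[0,0,0,0,0,0,3]]}}

```text
time_s: 11.9
tool_pos: [0.5987, -0.1617, 0.1051]
eef_rot: [0.699, 0.715, 0.0, -0.001]
contact_force: [-0.9, 4.1, -10.3]
opening: 0.0393
grasp_force: 61.3
```

>>> {"api": "step_arm", "payload": {"series": [[0,0,0,0.1,0,0,3],[0,0,0,0,0,0,3],[0,0,0,0,0,0,4.5],[0,0,0,0,0,0,6.5],[0,0,0,0,0,0,6.5],[0,0,0,0,0,0,6.5]]}}

```text
time_s: 12.5
tool_pos: [0.6003, -0.1628, 0.1076]
eef_rot: [0.699, 0.715, 0.001, 0.002]
contact_force: [-0.1, -0.1, -0.2]
opening: 0.0651
grasp_force: 0.0
```

>>> {"api": "step_arm", "payload": {"series": [[0,0,0,0,0,-1,6.5],[0,0,0,0,0,-2,6.5],[0,0,0,0,0,-4,6.5],[0,0,0,0,0,-5,6.5],[0,0,0,0,0,-5,6.5],[0,0,0,0,0,-3,6.5],[0,0,0,0,0,0,6.5],[0,0,0,0,0,0,6.5]]}}

```text
time_s: 13.3
tool_pos: [0.5993, -0.1621, 0.3074]
eef_rot: [0.699, 0.715, 0.001, 0.001]
contact_force: [0.4, 0.3, -1.2]
opening: 0.0652
grasp_force: 0.0
```

```bash
python3 - <<'E'
from h import *
s=env.observe();print(s['time_s'],s['tool_pos'],s['contact_force'],R.from_quat(s['eef_rot']).as_matrix().round(4).tolist())
p,w=cloud('wrist'); np.save('w4.npy',w); save('w4',cv2.resize(p,(800,600)))
q=w[np.isfinite(w[...,2])&(abs(w[...,0]-.598)<.03)&(w[...,1]<-.09)&(w[...,1]>-.24)&(w[...,2]>.125)&(w[...,2]<.165)]
f=q[q[:,2]>.147]; print('face',np.median(f,0),f[:,1].max(),'block',cv2.minAreaRect((q[q[:,2]>.133][:,:2]*1000).astype(np.float32)))
q=w[np.isfinite(w[...,2])&(w[...,1]<-.26)&(w[...,1]>-.32)&(w[...,2]>.157)&(w[...,2]<.17)&(abs(w[...,0]-.6)<.1)]; print('bar',cv2.minAreaRect((q[:,:2]*1000).astype(np.float32)),np.median(q[:,2]))
E
```

```text
13.3 [ 0.59934344 -0.16214683  0.30741854] [ 0.40307967  0.3010102  -1.1813497 ] [[-0.0217, 0.9998, 0.0027], [0.9998, 0.0217, -0.0011], [-0.0012, 0.0027, -1.0]]
face [ 0.59869216 -0.1169217   0.15346772] -0.11290416366728376 block ((599.1987915039062, -162.8679962158203), (39.93942642211914, 99.33724212646484), 1.021589756011963)
bar ((603.0919189453125, -284.12738037109375), (147.7417755126953, 23.04515838623047), 1.1745915412902832) 0.1628826401709222
```

View pics/w4.png

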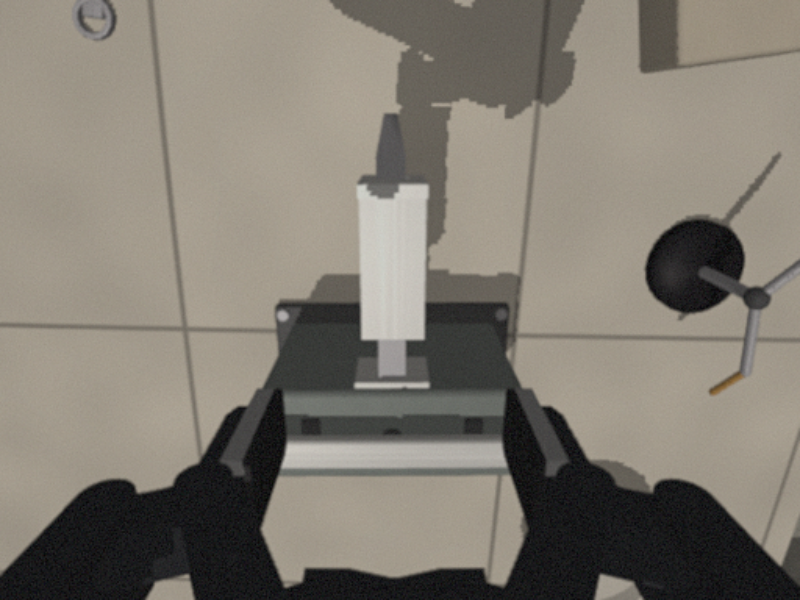

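The block sits straight on the rail in the detent (block at (392,260), rail root below it). Next I close the fingers to 3 cm, go above the bar and measure its ends.

>>> {"api": "step_arm", "payload": {"series": [[0,0,0,-4,0,0,3],[0,0,0,-4,0,0,3],[0,0,0,-4.2,-0.06,0,3],[0,0,0,0,0,2,3],[0,0,0,0,0,2,3],[0,0,0,0,0,0,3],[0,0,0,0,0,0,3]]}}

```text
time_s: 14.05
tool_pos: [0.6003, -0.2835, 0.2634]
eef_rot: [0.699, 0.715, -0.001, -0.002]
contact_force: [0.2, -0.3, 0.1]
opening: 0.0301
grasp_force: 0.0
```

```bash
python3 - <<'E'
from h import *
s=env.observe();print(s['time_s'],s['tool_pos'],s['contact_force'],R.from_quat(s['eef_rot']).as_matrix().round(4).tolist())
p,w=cloud('wrist'); save('w5',cv2.resize(p,(800,600)))
q=w[np.isfinite(w[...,2])&(w[...,1]<-.26)&(w[...,1]>-.31)&(w[...,2]>.155)&(w[...,2]<.17)&(abs(w[...,0]-.6)<.1)]; print('bar',len(q),cv2.minAreaRect((q[:,:2]*1000).astype(np.float32)),np.median(q[:,2]),np.percentile(q[:,0],[0,1,99,100]))
q=w[np.isfinite(w[...,2])&(w[...,1]<-.24)&(w[...,1]>-.33)&(w[...,2]>.13)&(w[...,2]<.147)&(abs(w[...,0]-.6)<.12)]; print('housing',len(q),cv2.minAreaRect((q[:,:2]*1000).astype(np.float32)))
E
```

```text
14.05 [ 0.60026107 -0.28345068  0.26341943] [ 0.15325011 -0.26323407  0.14430885] [[-0.0218, 0.9998, -0.0035], [0.9998, 0.0218, 0.002], [0.0021, -0.0035, -1.0]]
bar 5713 ((601.5621337890625, -284.2084045410156), (159.38705444335938, 22.187164306640625), 1.4663790464401245) 0.16278575133957457 [0.52188888 0.52451292 0.67893052 0.68133674]
housing 11595 ((601.67333984375, -279.239013671875), (180.28416442871094, 78.6100845336914), 1.3146063089370728)
```

View pics/w5.png

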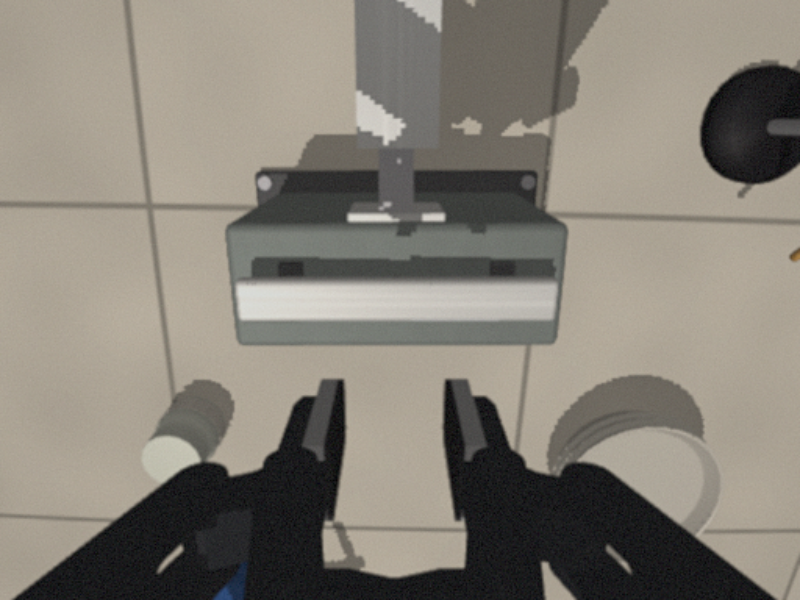

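The bar is fully visible, spanning (237–557, 300), with its middle at (0.6016, -0.2842). I correct by about 1 mm and descend.

>>> {"api": "step_arm", "payload": {"series": [[0,0,0,-0.07,0.1,3,3],[0,0,0,0,0,3,3],[0,0,0,0,0,2,3],[0,0,0,0,0,1,3],[0,0,0,0,0,0,3]]}}

```text
time_s: 14.6
tool_pos: [0.6018, -0.2841, 0.1748]
eef_rot: [0.699, 0.715, -0.0, -0.001]
contact_force: [0.2, 0.8, -0.6]
opening: 0.0305
grasp_force: 0.0
```

>>> {"api": "step_arm", "payload": {"series": [[0,0,0,0,0,0.5,3],[0,0,0,0,0,0.3,3],[0,0,0,0,0,0,3]]}}

```text
time_s: 14.9
tool_pos: [0.6024, -0.2848, 0.1683]
eef_rot: [0.699, 0.715, 0.0, 0.001]
contact_force: [0.5, 0.3, -0.6]
opening: 0.0303
grasp_force: 0.0
```

>>> {"api": "step_arm", "payload": {"series": [[0,0,0,0,0,0.2,3]]}}

```text
time_s: 15.0
tool_pos: [0.6026, -0.2849, 0.1667]
eef_rot: [0.699, 0.715, 0.0, 0.001]
contact_force: [-0.1, 0.1, 0.3]
opening: 0.0298
grasp_force: 0.0
```

>>> {"api": "step_arm", "payload": {"series": [[0,0,0,0,0,0.2,3]]}}

```text
time_s: 15.1
tool_pos: [0.6023, -0.2848, 0.1641]
eef_rot: [0.699, 0.715, 0.0, 0.0]
contact_force: [-0.0, -0.1, 1.4]
opening: 0.0304
grasp_force: 0.0
```

>>> {"api": "step_arm", "payload": {"series": [[0,0,0,0,0,0.2,3]]}}

```text
time_s: 15.2
tool_pos: [0.6021, -0.2847, 0.1617]
eef_rot: [0.699, 0.715, 0.0, 0.0]
contact_force: [0.4, 0.4, 0.2]
opening: 0.0297
grasp_force: 0.0
```

>>> {"api": "step_arm", "payload": {"series": [[0,0,0,0,0,0.2,3]]}}

```text
time_s: 15.3
tool_pos: [0.6021, -0.2847, 0.1598]
eef_rot: [0.699, 0.715, 0.0, 0.0]
contact_force: [-0.9, -0.7, 3.0]
opening: 0.0301
grasp_force: 1.0
```

>>> {"api": "step_arm", "payload": {"series": [[0,0,0,0,0,0.2,3]]}}

```text
time_s: 15.4
tool_pos: [0.6021, -0.2847, 0.158]
eef_rot: [0.699, 0.715, 0.0, 0.0]
contact_force: [-0.7, 0.5, 3.4]
opening: 0.03
grasp_force: 1.5
```

>>> {"api": "step_arm", "payload": {"series": [[0,0,0,0,0,0.1,3]]}}

```text
time_s: 15.5
tool_pos: [0.6022, -0.2847, 0.157]
eef_rot: [0.699, 0.715, 0.0, 0.0]
contact_force: [-1.6, 1.7, 3.4]
opening: 0.0299
grasp_force: 1.7
```

>>> {"api": "step_arm", "payload": {"series": [[0,0,0,0,0,0.15,3]]}}

```text
time_s: 15.6
tool_pos: [0.6022, -0.2847, 0.1557]
eef_rot: [0.699, 0.715, 0.0, 0.0]
contact_force: [-1.3, 1.1, 4.1]
opening: 0.0297
grasp_force: 2.0
```

>>> {"api": "step_arm", "payload": {"series": [[0,0,0,0,0,0.1,3]]}}

```text
time_s: 15.7
tool_pos: [0.6022, -0.2847, 0.1545]
eef_rot: [0.699, 0.715, 0.0, 0.0]
contact_force: [-1.5, 1.2, 4.7]
opening: 0.0299
grasp_force: 2.3
```

>>> {"api": "step_arm", "payload": {"series": [[0,0,0,0,0,0.1,3]]}}

```text
time_s: 15.8
tool_pos: [0.6022, -0.2847, 0.1536]
eef_rot: [0.699, 0.715, 0.0, 0.0]
contact_force: [-0.5, 1.2, 5.7]
opening: 0.03
grasp_force: 2.5
```

>>> {"api": "step_arm", "payload": {"series": [[0,0,0,0,0,0.07,3]]}}

```text
time_s: 15.9
tool_pos: [0.6022, -0.2847, 0.1535]
eef_rot: [0.699, 0.715, 0.0, 0.0]
contact_force: [-3.4, 1.4, 9.4]
opening: 0.0299
grasp_force: 4.8
```

>>> {"api": "step_arm", "payload": {"series": [[0,0,0,0,0,0.07,3]]}}

```text
time_s: 16.0
tool_pos: [0.6022, -0.2847, 0.1534]
eef_rot: [0.699, 0.715, 0.0, 0.0]
contact_force: [-5.0, 2.3, 11.6]
opening: 0.0299
grasp_force: 5.8
```

>>> {"api": "step_arm", "payload": {"series": [[0,0,0,0,0,0.04,3]]}}

```text
time_s: 16.1
tool_pos: [0.6023, -0.2847, 0.1534]
eef_rot: [0.699, 0.715, 0.0, 0.0]
contact_force: [-4.7, 2.5, 11.5]
opening: 0.0298
grasp_force: 6.1
```

>>> {"api": "step_arm", "payload": {"series": [[0,0,0,0,0,-0.12,3],[0,0,0,0,0,0,3],[0,0,0,0,0,-0.5,3],[0,0,0,0,0,-1,3],[0,0,0,0,0,-3,3],[0,0,0,0,0,-5,3],[0,0,0,0,0,-5,3],[0,0,0,0,0,0,3],[0,0,0,0,0,0,3]]}}

```text
time_s: 17.0
tool_pos: [0.6028, -0.285, 0.3]
eef_rot: [0.699, 0.715, 0.001, 0.002]
contact_force: [0.6, -0.2, 0.4]
opening: 0.0299
grasp_force: 0.0
```

```bash
python3 - <<'E'
from h import *
s=env.observe();print(s['time_s'],s['tool_pos'],s['contact_force'])
p,w=cloud('wrist')
ok=np.isfinite(w[...,2])
q=w[ok&(w[...,1]<-.265)&(w[...,1]>-.305)&(w[...,2]>.145)&(w[...,2]<.17)&(abs(w[...,0]-.6)<.085)]
print('bar z',np.median(q[:,2]),'slope',np.polyfit(q[:,0],q[:,2],1)[0],cv2.minAreaRect((q[:,:2]*1000).astype(np.float32)))
for n in('wrist','top'):
    if n=='top': p,w=cloud(n); ok=np.isfinite(w[...,2])
    q=w[ok&(abs(w[...,0]-.598)<.03)&(w[...,1]<-.09)&(w[...,1]>-.235)&(w[...,2]>.133)&(w[...,2]<.165)]
    if len(q)>20: print(n,'block',cv2.minAreaRect((q[:,:2]*1000).astype(np.float32)))
E
```

```text
17.0 [ 0.60277332 -0.28501505  0.30000078] [ 0.62364384 -0.15103107  0.4109416 ]
bar z 0.1627256078762712 slope -0.0011766793733377799 ((601.521484375, -282.240234375), (159.6578369140625, 26.323877334594727), 1.0114160776138306)
wrist block ((599.8310546875, -177.413818359375), (39.57033157348633, 70.20658874511719), 1.0990784168243408)
top block ((598.9730224609375, -158.642822265625), (40.99810791015625, 132.22348022460938), 1.3248937129974365)
```

```bash
python3 -c "
from bench import env
print(env.hand_in())"
```

```text
the job is handed in; nothing more can be done
None
```

The stop block is clicked onto the rail with its raised face towards the free end, the bar was pressed to its stop, held for about half a second and sprang back level; I handed the job in at about 17 s, and the result was not reported back.

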